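# Let the thread spools out of the gravity dispenser with its flap lever

### The arm

A 6-joint arm with a two-finger parallel gripper is mounted at the origin on the work surface. World frame = base frame: x ahead of the robot, y to its left, z up, the work surface at z = 0. Lengths are in m, angles in degrees, forces in N, time in s.
With the tool pointing down it reaches from about 0.325 to 0.775 m from the base axis. Payload 9.3 kg.
Tool frame: the origin (TCP) lies at the very end of the fingers, on their centre line; the grasp point (between the pads) lies 19 mm behind it (arm.pinch_z is the distance from the TCP to the grasp point, in m); y points along the fingers, x is the direction in which the jaws open and shut, and the axes are right-handed (so a half turn about y gives the same grasp; the last joint's range is limited). The gripper opens to 85 mm and grips with 20 to 120 N. Pads are 22 mm wide; open, the fingers measure 114 mm over their backs; the gripper's body (76 mm by 85 mm) begins 54 mm behind the grasp point. The pads swing forward as they close: fully open they stand 13 mm farther back than shut.
Start: joints at [56.86, 14.817, 1.232, 76.415, 0, 81.257], TCP at [0.227, 0.501, 0.231] pointing down, gripper open.
Joint ranges: [-174.27, 174.27], [-52.1, 104.24], [-59.71, 78.15], [-110.17, 111.67], [-87.03, 83.33], [-180, 180]. Speed limits (degrees/s): [127.2, 127.2, 159.86, 180, 180, 180].

### API

Orientations are given as [roll, pitch, yaw] about the fixed x, y, z axes, in that order (R = Rz(yaw) Ry(pitch) Rx(roll)).
In Python, from rig import arm gives the robot as it stands.
- The arm moves only by the tool apply_moves, never from a script. Its arguments are lists of equal length, an entry for each row: "fingers": the closure, from -1 (fully open) to 1 (shut); "linear": the shift along the tool's x, y, z in mm, a list of three; "yaw": the turn about the tool's y in rad. A call has 1 to 5 rows; each row is the pose to reach, as a shift and turn from the pose measured when the call began, along the tool's axes at that moment; what a row does not reach only later rows make up. A row lasts 1/12 s, in which the tool goes at most 41.7 mm and 7.16 degrees, less where a joint would pass 70% of its speed; a pose out of reach is approached as far as the arm can. A call with a gripper value outside its range is refused whole. The fingers move at their own pace and stop on an object; the grip force is fixed at half the most. Time passes only in rows, so rows that repeat a pose let the fingers close. It gives the time, the measured TCP pose, the force and the opening at its end, in the units of the state.
- arm.state(): the state, without advancing time (a new reading comes with each control period).
- arm.camera(name): name is "scene" or "top" or "wrist"; returns a dict with "pixels" (400x640x3 uint8, blue, green, red), "K" (3x3 intrinsics, pixels), "extrinsics" (4x4, takes a point from world to camera coordinates). Camera axes: x right, y up, looking along -z (the intrinsics and any distortion apply to the point x, -y, -z); pixel columns grow to the right and rows downward; lengths in m; the calibration is good to about 2 mm. The wrist camera is an equidistant fisheye: a pixel r from the principal point sees the ray r / f radians off the axis. A picture is of the moment at which its call begins. There is no depth.
- arm.close_job(): hands the job in, once; it reports no verdict.
Trained networks look in the newest picture that a camera, given by its name, has taken for a name from the list of things; names that differ only in an ending like _2 or _b are one class to them, and where a whole thing is asked for, a point or a joint stands for the part that bears it (a point fixed in the world has none). Each returns a list of dicts, best first, with "p" (0 to 1); they miss things now and then, are a little off and sometimes report something else, mostly with a low value. They report only what shows in the picture. A call takes as long as a camera call. They do not tell look-alikes from the thing itself.
- arm.recognise(camera, target): "box" ([left, top, width, height] in pixels, round what is visible of it).
The state is a dict: "time_s": time; "q": joint angles; "joint_velocities": joint speeds; "joint_efforts": joint torques, N m; "tool_pos": TCP position; "ee_rot": TCP orientation; "wrist_force": force on the tool from outside, world axes, zero at the start; "torque": the same for the moment, N m; "opening": finger opening in m.
Only numpy, scipy, OpenCV 4.12 (cv2) and the standard library are available. Lean on these libraries where they do the work, as an engineer would, in place of code of your own. Each camera call takes 0.05 s, during which the arm holds its last target. There are 200 camera calls.

### The job

Let the two waiting thread spools roll out of the dispenser into the blue tray: with your fingertips press down the long, red-padded end of the lever so that the heavy steel flap lifts, and keep it pressed until both spools lie in the tray. Then let the lever come up slowly, so that the flap closes without slamming, and take the hand away. Do not touch the flap, the spools or the tray, and leave the shuttlecock, tin and cup where they stand.

Things in the scene. Friction and masses are not known exactly. Their poses are not given: they have to be found in the camera images.
- dispenser: Green, fixed to the bench, yaw up to 0.35 rad either way. Origin on the table; x is the way the spools roll (away from the robot), y runs along the lever towards the pad. Base plate x -130..60, y -185..75 mm. Chute at y -130, 64 mm wide inside, slopes 0.21 rad down to its open end at x 82, 60 mm high. Hinge ears 148 mm high; lever bracket at x 37, y 10 is 135 mm high. Under the pad: bare table.
- lever_pivot (a point): The lever's axle, at x 37, y 10, z 121 mm in the dispenser; it lies along the dispenser's x. The short end of the lever, 75 mm long, ends in a steel ball under the flap's yellow tab.
- lever_pad (a point): Centre of the top of the red pad on the lever's long end: 175 mm out from the axle, 10 mm above the lever's centre line. Pad 46 mm wide, 44 mm along the lever, 12 thick. Axes move with it: y along the lever outwards, z out of its top. At rest the lever slopes up to the pad by 0.284 rad (pad top 179 mm high); at 0.55 rad of press it slopes down by 0.27 rad (84 mm high).
- lever (a joint): Angle of the lever: 0 at rest, grows as the long end goes down, stop at 0.60 rad. A light spring brings it back to 0. The flap follows it; the spools pass from about 0.4 rad on; 0.50 to 0.58 gives them ample room. Pressing takes about 4 to 8 N at the pad.
- flap (a joint): Angle of the heavy steel flap about its hinge at the upstream end: 0 closed, grows as it rises. Lifted by the lever, it reaches about 0.37 rad at lever 0.55 rad. It falls shut under its own weight unless the lever lets it down; it slams if dropped.
- flap_lip (a point): Middle of the lower edge of the flap's turned-down lip, which holds the spools back. The flap is a steel plate 128 mm long and 92 mm wide with a window, hinged at its upstream end, weighing about 1.2 kg; a yellow tab sticks out of it towards the lever.
- spool_front: Spool of green thread, 30 mm diameter, 52 mm long, about 50 g, lying in the chute against the flap's lip. Origin at its centre, y along its axis.
- spool_back: The second, like the first, lying behind it.
- tray: Loose blue tray, 180 x 230 x 42 mm high, walls 4 mm, under the open end of the chute. Origin: centre of its underside; x along the 180 mm side, z up.
- shuttlecock: Bystander: a white shuttlecock standing on its skirt, 66 mm across, 87 mm high, cork up. Origin: centre of its underside.
- glue_tin: Bystander: green tin, 60 mm across, 55 mm high. Origin: centre of its underside.
- cup: Bystander: white cup, 64 mm across, 70 mm high. Origin: centre of its underside.
Things that resemble listed ones, but are neither listed nor needed, are in the scene too. Leave any orange or yellow look-alike of the spool_front alone. Leave any purple look-alike of the spool_back alone.

How it is judged (in metres and radians):
On the way, in this order (a step that is already met when the one before it is completed fails the run):
1. the fingers press the lever down and the flap rises (value of joint lever above 0.2 rad and value of joint flap above 0.15 rad and contact force between the fingers and lever above 0.5 N).
2. both spools lie in the tray while the lever is still held down (x of spool_front in the frame of tray between -0.088 and 0.088 m and y of spool_front in the frame of tray between -0.113 and 0.113 m and z of each of spool_front, spool_back in the frame of tray below 0.042 m and x of spool_back in the frame of tray between -0.088 and 0.088 m and y of spool_back in the frame of tray between -0.113 and 0.113 m and value of joint lever above 0.2 rad), for 0.1 s.
At the end, for the whole second after the job is handed in: Both spools lie at rest within the tray's walls, below its rim; the flap is closed (below 0.03 rad) and the lever is back up (below 0.05 rad) (x of spool_front in the frame of tray between -0.088 and 0.088 m and y of spool_front in the frame of tray between -0.113 and 0.113 m and z of each of spool_front, spool_back in the frame of tray below 0.042 m and x of spool_back in the frame of tray between -0.088 and 0.088 m and y of spool_back in the frame of tray between -0.113 and 0.113 m and linear speed of each of spool_front, spool_back below 0.04 m/s and value of joint flap below 0.03 rad and value of joint lever below 0.05 rad); the robot touches nothing.
It fails at once if the flap slams shut (falls faster than 2.0 rad/s) (velocity of joint flap below -2 rad/s).
It fails at once if the robot touches the flap (contact force between any of the fingers, the arm and flap above 0.5 N).
It fails at once if the robot touches or carries a spool (contact force between any of the fingers, the arm and spool_front above 0.3 N or contact force between any of the fingers, the arm and spool_back above 0.3 N or height (world z) of any of spool_front, spool_back above 0.13 m).
It fails at once if the tray is pushed, lifted or touched by the robot (distance of tray from where it was at the start of the episode above 0.02 m or contact force between any of the fingers, the arm and tray above 0.5 N).
It fails at once if a bystander is pushed or tipped (distance of any of shuttlecock, glue_tin, cup from where it was at the start of the episode above 0.015 m or angle between any of shuttlecock, glue_tin, cup's own z axis and vertical above 0.3 rad).
It also fails if it takes over 35 s, if anything falls off the work surface, if the arm or the gripper's body presses on something with over 40 N, if the wrist force passes 120 N, or if a joint passes its speed limit or range.

## Working session

There is one attempt and no reset: what is moved stays moved. The work goes in short steps, Python scripts to look and compute and a tool call to move; the robot and the scene stay as the last step left them, time stands still between calls to the robot, and variables do not carry over. Pictures are saved under pics/ and viewed, about 8 in all and at most 12, crops included, and the job is handed in when it is done.

Besides the shell and the picture viewer there is one more tool, called as a command line: name --pt "numbers of a row" for each row, then --argument value for the rest. apply_moves: Moves the arm, as the interface text tells. Its arguments: {"type":"object","properties":{"fingers":{"type":"array"},"linear":{"type":"array"},"yaw":{"type":"array"}},"required":["fingers","linear","yaw"]}

```bash
mkdir -p pics; ls
cat > h.py <<'E'
import numpy as np, cv2
from rig import arm
def snap(n,f):
    c=arm.camera(n); cv2.imwrite('pics/'+f,np.asarray(c['pixels'])); return c
def ray(c,u,v):
    K=np.array(c['K']);E=np.array(c['extrinsics'])
    d=np.array([(u-K[0,2])/K[0,0],-(v-K[1,2])/K[1,1],-1.]);R=E[:3,:3]
    return -R.T@E[:3,3],R.T@d
def atz(c,u,v,z):
    o,d=ray(c,u,v);return o+d*(z-o[2])/d[2]
def proj(c,p):
    K=np.array(c['K']);E=np.array(c['extrinsics'])
    q=E[:3,:3]@np.array(p)+E[:3,3];return np.array([K[0,2]+K[0,0]*q[0]/-q[2],K[1,2]+K[1,1]*-q[1]/-q[2]])
E
python3 - <<'E'
from h import *
for n in('scene','top'):
    c=snap(n,n+'1.png');print(n,np.round(c['K'],1).tolist(),np.round(c['extrinsics'],3).tolist())
    for t in('dispenser','lever_pad','lever','flap','spool_front','tray','shuttlecock','glue_tin','cup'):
        print(t,[(np.round(d['box']).tolist(),round(d['p'],2)) for d in arm.recognise(n,t)][:4])
print(arm.state())
E
```

```text
pics
scene [[379.1, 0.0, 322.7], [0.0, 379.1, 202.9], [0.0, 0.0, 1.0]] [[0.669, 0.743, -0.007, -0.401], [-0.612, 0.557, 0.561, 0.247], [0.421, -0.371, 0.828, -1.244], [0.0, 0.0, 0.0, 1.0]]
dispenser [([229.0, 170.0, 172.0, 112.0], 0.73), ([387.0, 242.0, 24.0, 31.0], 0.38)]
lever_pad [([304.0, 169.0, 95.0, 64.0], 0.82)]
lever [([304.0, 171.0, 97.0, 65.0], 0.81)]
flap [([238.0, 198.0, 68.0, 64.0], 0.87), ([423.0, 181.0, 25.0, 26.0], 0.38), ([252.0, 222.0, 22.0, 17.0], 0.34)]
spool_front [([204.0, 268.0, 22.0, 24.0], 0.65), ([254.0, 230.0, 21.0, 16.0], 0.63), ([172.0, 304.0, 24.0, 22.0], 0.49)]
tray [([233.0, 257.0, 118.0, 116.0], 0.83), ([302.0, 169.0, 98.0, 66.0], 0.74)]
shuttlecock []
glue_tin [([421.0, 180.0, 26.0, 26.0], 0.74)]
cup [([387.0, 243.0, 24.0, 31.0], 0.78)]
top [[431.5, 0.0, 321.2], [0.0, 431.5, 197.5], [0.0, 0.0, 1.0]] [[-0.006, -1.0, -0.019, 0.056], [0.984, -0.01, 0.176, -0.573], [-0.176, -0.018, 0.984, -1.33], [0.0, 0.0, 0.0, 1.0]]
dispenser [([272.0, 159.0, 120.0, 101.0], 0.73)]
lever_pad [([271.0, 163.0, 81.0, 33.0], 0.64), ([369.0, 202.0, 16.0, 12.0], 0.38)]
lever 
[... 409 characters left out ...]
), ([226.0, 155.0, 22.0, 19.0], 0.25)]
{'time_s': 1.0, 'q': array([5.68601737e+01, 1.48186029e+01, 1.23169569e+00, 7.64163973e+01,
       1.53667837e-03, 8.12566377e+01]), 'joint_velocities': array([-0.03172977,  0.03105429,  0.00227647,  0.00164865, -0.02092213,
       -0.03685585]), 'joint_efforts': array([-1.56046808e-04, -5.55392969e+01,  3.44735026e+01,  1.47160627e-03,
       -2.11296046e-04, -3.68485701e-06]), 'tool_pos': array([0.22717003, 0.50088561, 0.23125944]), 'ee_rot': array([-8.99979789e+01,  3.03249662e-03,  6.56035360e+01]), 'wrist_force': array([-0.92714562, -1.00920581, -0.07240755]), 'torque': array([ 0.01159386, -0.01782892,  0.01435701]), 'opening': 0.08515334287454206}
```

View pics/scene1.png

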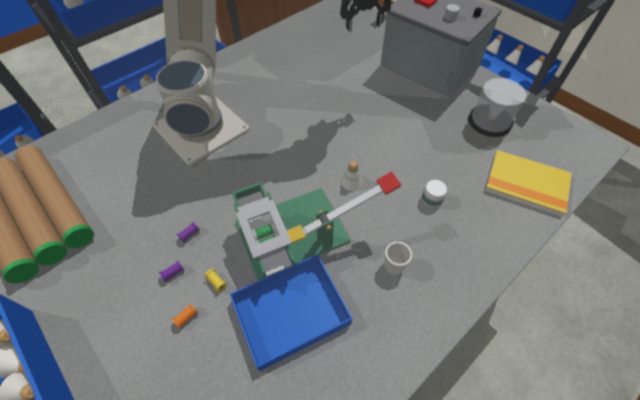

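View pics/top1.png

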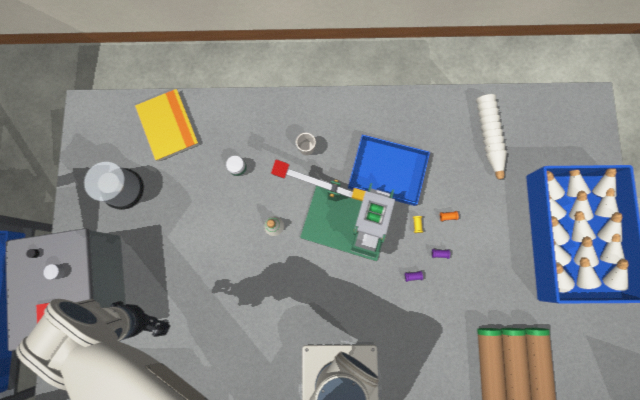

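Run:
```python
from h import *
T=arm.camera('top');S=arm.camera('scene')
def red(c,roi):
    x0,y0,x1,y1=roi;h=cv2.cvtColor(np.asarray(c['pixels'])[y0:y1,x0:x1].copy(),cv2.COLOR_BGR2HSV)
    m=((h[...,0]<8)|(h[...,0]>172))&(h[...,1]>150)&(h[...,2]>100)
    v,u=np.nonzero(m);print(len(u),u.min()+x0,u.max()+x0,v.min()+y0,v.max()+y0);return u.mean()+x0,v.mean()+y0
pt=red(T,(255,150,305,190));ps=red(S,(370,165,410,205));print(pt,ps)
A=atz(T,*pt,.176);B=atz(S,*ps,.176);print('pad',A,B)
# triangulate
o1,d1=ray(T,*pt);o2,d2=ray(S,*ps)
s=np.linalg.lstsq(np.c_[d1,-d2],o2-o1,rcond=None)[0];print('tri',o1+d1*s[0],o2+d2*s[1])
# lever axis from white bar at top view
print('pivot-ish top',atz(T,338,187,.135))
print('shuttle',atz(T,272,226,.08),'cup',atz(T,305,142,.07),'tin',atz(T,235,165,.055))
p=(A+B)/2
# fit yaw by base plate: predict corners for candidate yaw
for yaw in (-.35,-.25,-.15):
    R=np.array([[np.cos(yaw),-np.sin(yaw)],[np.sin(yaw),np.cos(yaw)]])
    O=p[:2]-R@np.array([.037,.010+.166])
    f=lambda x,y,z:np.round(proj(T,[*(O+R@[x,y]),z])).tolist()
    print(yaw,O,'base',[f(x,y,0.01) for x,y in((-.13,-.185),(-.13,.075),(.06,.075))],'piv',f(.037,.01,.135))
im=np.asarray(T['pixels'])[120:270,230:440];cv2.imwrite('pics/c.png',cv2.resize(im,None,fx=3.8,fy=3.8,interpolation=cv2.INTER_CUBIC))
```

```text
203 272 288 160 177
254 378 399 173 192
(np.float64(279.679802955665), np.float64(168.41871921182266)) (np.float64(388.4448818897638), np.float64(182.39370078740157))
pad [0.63947663 0.17136858 0.176     ] [0.64149038 0.17138901 0.176     ]
tri [0.63998951 0.17160807 0.17395227] [0.6407519 0.1725476 0.1742531]
pivot-ish top [ 0.59017365 -0.0006557   0.135     ]
shuttle [0.47996763 0.20451727 0.08      ] cup [0.75298484 0.10264941 0.07      ] tin [0.68282117 0.3311161  0.055     ]
-0.35 [0.5453767  0.01873641] base [[373.0, 265.0], [296.0, 238.0], [316.0, 184.0]] piv [333.0, 189.0]
-0.25 [0.56109065 0.01000415] base [[381.0, 256.0], [302.0, 236.0], [316.0, 181.0]] piv [334.0, 184.0]
-0.15 [0.57759786 0.00288429] base [[388.0, 246.0], [308.0, 234.0], [316.0, 178.0]] piv [335.0, 179.0]
```

View pics/c.png

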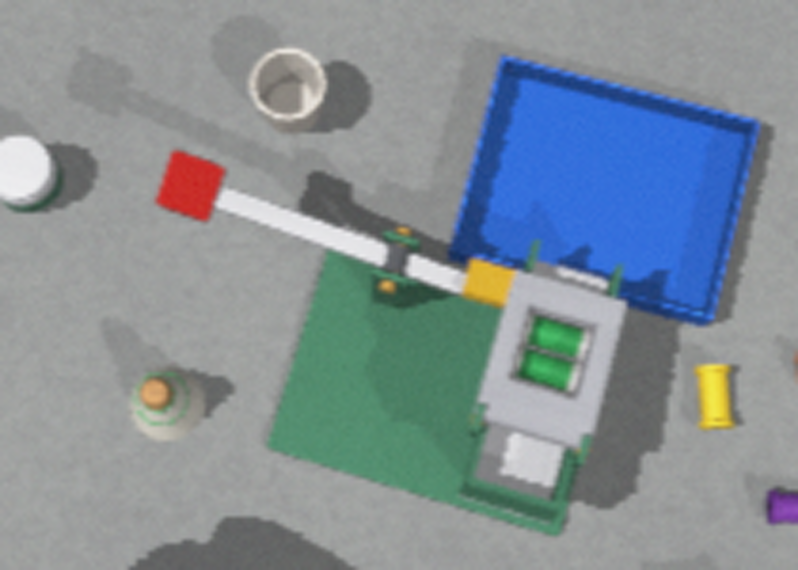

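Crop: red pad at top pixel (280,168), base plate corners imply dispenser yaw ≈ -0.29; both cameras put the pad at (0.640, 0.172, 0.175), which matches the given height of 179 mm. The only red pad is on this lever; the real green spools are under the flap, and the look-alikes (yellow 419,223; orange 450,216; purple 441,253 and 415,276) stay untouched. Next I close the fingers and travel above the pad.

apply_moves --fingers '[1, 1, 1, 1, 1]' --pt "-10 0 -40" --pt "-20 0 -80" --pt "-30 0 -120" --pt "-40 0 -160" --pt "-50 0 -200" --yaw '[0, 0, 0, 0, 0]'

```text
time_s: 1.52
tool_pos: [0.3898, 0.3714, 0.2315]
ee_rot: [-90.0, -0.0, 65.6]
wrist_force: [0.6, 1.2, 0.2]
opening: 0.0259
```

apply_moves --fingers '[1, 1, 1, 1, 1]' --pt "-10 0 -40" --pt "-20 0 -80" --pt "-30 0 -120" --pt "-40 0 -160" --pt "-50 0 -200" --yaw '[0, 0, 0, 0, 0]'

```text
time_s: 1.93
tool_pos: [0.5528, 0.2417, 0.2316]
ee_rot: [-90.0, -0.0, 65.6]
wrist_force: [0.9, 0.7, 0.5]
opening: 0.0003
```

apply_moves --fingers '[1, 1, 1, 1, 1]' --pt "-10 0 -36" --pt "-19 0 -72" --pt "-28 5 -108" --pt "-28 18 -108" --pt "-28 25 -108" --yaw '[0, 0, 0, 0, 0]'

```text
time_s: 2.35
tool_pos: [0.6407, 0.1698, 0.2045]
ee_rot: [-89.9, 0.0, 65.5]
wrist_force: [-0.1, 0.4, -0.6]
opening: -0.0002
```

Run:
```python
from h import *
S=snap('scene','s2.png');T=snap('top','t2.png')
a=np.asarray(S['pixels'])[110:260,300:450];b=np.asarray(T['pixels'])[110:260,220:370]
cv2.imwrite('pics/c2.png',cv2.resize(np.hstack([a,b]),None,fx=2.6,fy=2.6,interpolation=cv2.INTER_CUBIC))
s=arm.state();print(s['tool_pos'],s['wrist_force'],s['time_s'],proj(S,s['tool_pos']),proj(T,s['tool_pos']))
```

```text
[0.63868168 0.1715759  0.20493475] [-1.00249576 -0.20984565  1.09239836] 2.45 [389.30893726 173.98865065] [278.4602096  166.25542971]
```

View pics/c2.png

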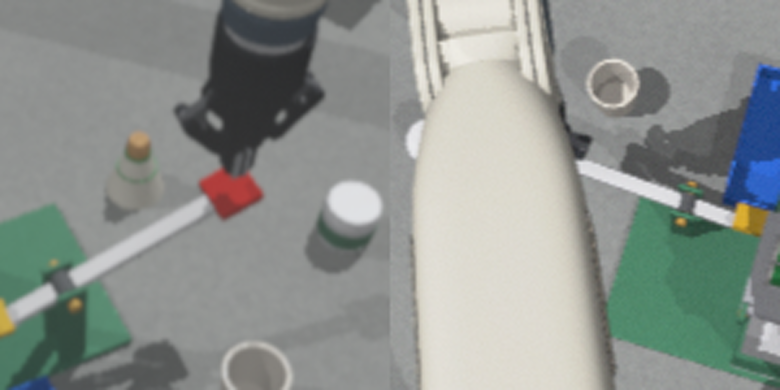

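Tip is over the red pad (scene ≈391,175), clear of the shuttlecock, tin and cup. Pressing now, following the arc.

apply_moves --fingers '[1, 1, 1, 1, 1]' --pt "0 15 0" --pt "0 24 0" --pt "1 31 0" --pt "2 38 0" --pt "4 45 0" --yaw '[0, 0, 0, 0, 0]'

```text
time_s: 2.87
tool_pos: [0.6399, 0.1761, 0.1605]
ee_rot: [-89.9, 0.0, 65.7]
wrist_force: [-2.4, 1.0, 4.8]
opening: -0.0
```

apply_moves --fingers '[1, 1, 1, 1, 1]' --pt "1 8 0" --pt "2 16 0" --pt "3 24 0" --pt "3 32 0" --pt "4 40 0" --yaw '[0, 0, 0, 0, 0]'

```text
time_s: 3.28
tool_pos: [0.6414, 0.1797, 0.1198]
ee_rot: [-89.9, 0.0, 65.7]
wrist_force: [-3.3, -1.6, 5.3]
opening: -0.0001
```

apply_moves --fingers '[1, 1, 1, 1, 1]' --pt "0 8 0" --pt "0 16 0" --pt "-1 24 0" --pt "-2 29 0" --pt "-2 32 0" --yaw '[0, 0, 0, 0, 0]'

```text
time_s: 3.7
tool_pos: [0.6406, 0.1771, 0.0868]
ee_rot: [-89.9, 0.1, 65.6]
wrist_force: [-0.5, -1.0, 6.2]
opening: 0.0001
```

apply_moves --fingers '[1, 1, 1, 1, 1]' --pt "0 0 0" --pt "0 0 0" --pt "0 0 0" --pt "0 0 0" --pt "0 0 0" --yaw '[0, 0, 0, 0, 0]'

```text
time_s: 4.12
tool_pos: [0.6407, 0.1771, 0.0869]
ee_rot: [-89.9, 0.1, 65.6]
wrist_force: [-0.7, 0.8, 4.8]
opening: 0.0001
```

Run:
```python
from h import *
S=snap('scene','s3.png');T=snap('top','t3.png')
a=np.asarray(S['pixels'])[160:380,200:420];b=np.asarray(T['pixels'])[110:330,270:490]
cv2.imwrite('pics/c3.png',cv2.resize(np.hstack([a,b]),None,fx=1.8,fy=1.8,interpolation=cv2.INTER_CUBIC))
s=arm.state();print(s['tool_pos'],s['wrist_force'],s['time_s'])
```

```text
[0.64071047 0.17705977 0.08692122] [-0.79223903  0.75111003  4.76839684] 4.2167
```

View pics/c3.png

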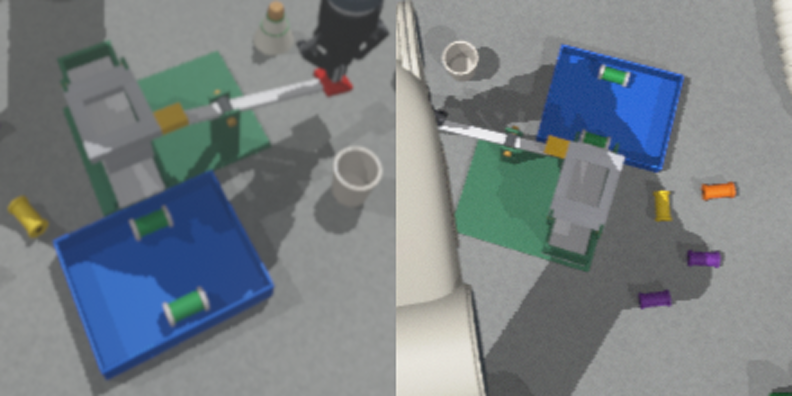

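Both green spools lie in the tray with the lever held down. I'll hold a moment longer, then let it up slowly.

apply_moves --fingers '[1, 1, 1, 1, 1]' --pt "0 0 0" --pt "0 0 0" --pt "0 0 0" --pt "0 0 0" --pt "0 0 0" --yaw '[0, 0, 0, 0, 0]'

```text
time_s: 4.63
tool_pos: [0.6407, 0.177, 0.087]
ee_rot: [-89.9, 0.1, 65.6]
wrist_force: [-0.7, 0.8, 4.6]
opening: -0.0003
```

apply_moves --fingers '[1, 1, 1, 1, 1]' --pt "0 -4 0" --pt "1 -8 0" --pt "1 -12 0" --pt "2 -16 0" --pt "2 -20 0" --yaw '[0, 0, 0, 0, 0]'

```text
time_s: 5.05
tool_pos: [0.6415, 0.1791, 0.1075]
ee_rot: [-89.9, 0.1, 65.6]
wrist_force: [-1.3, 4.0, 4.0]
opening: 0.0001
```

apply_moves --fingers '[1, 1, 1, 1, 1]' --pt "0 -4 0" --pt "0 -8 0" --pt "0 -12 0" --pt "0 -16 0" --pt "0 -20 0" --yaw '[0, 0, 0, 0, 0]'

```text
time_s: 5.47
tool_pos: [0.6416, 0.1792, 0.128]
ee_rot: [-89.9, 0.1, 65.6]
wrist_force: [-1.4, 2.4, 4.5]
opening: -0.0002
```

apply_moves --fingers '[1, 1, 1, 1, 1]' --pt "0 -4 0" --pt "0 -8 0" --pt "-1 -12 0" --pt "-1 -16 0" --pt "-2 -20 0" --yaw '[0, 0, 0, 0, 0]'

```text
time_s: 5.88
tool_pos: [0.641, 0.1771, 0.1484]
ee_rot: [-90.0, 0.1, 65.6]
wrist_force: [0.1, 1.7, 4.6]
opening: -0.0002
```

apply_moves --fingers '[1, 1, 1, 1, 1]' --pt "-1 -4 0" --pt "-2 -8 0" --pt "-3 -12 0" --pt "-4 -16 0" --pt "-4 -19 0" --yaw '[0, 0, 0, 0, 0]'

```text
time_s: 6.3
tool_pos: [0.6393, 0.1728, 0.1679]
ee_rot: [-90.0, 0.1, 65.6]
wrist_force: [0.2, -2.8, 2.2]
opening: -0.0004
```

apply_moves --fingers '[1, 1, 1, 1, 1]' --pt "-1 -3 0" --pt "-1 -6 0" --pt "-2 -9 0" --pt "-2 -12 0" --pt "-2 -15 0" --yaw '[0, 0, 0, 0, 0]'

```text
time_s: 6.72
tool_pos: [0.6382, 0.1711, 0.1827]
ee_rot: [-89.9, 0.1, 65.6]
wrist_force: [-0.2, 0.5, -0.8]
opening: -0.0003
```

apply_moves --fingers '[1, 1, 1, 1, 1]' --pt "0 -4 0" --pt "0 -9 0" --pt "0 -18 0" --pt "0 -35 0" --pt "0 -60 0" --yaw '[0, 0, 0, 0, 0]'

```text
time_s: 7.13
tool_pos: [0.6376, 0.1712, 0.242]
ee_rot: [-89.8, 0.2, 65.6]
wrist_force: [0.8, -0.2, 0.5]
opening: 0.0002
```

apply_moves --fingers '[1, 1, 1, 1, 1]' --pt "8 0 30" --pt "16 0 60" --pt "24 0 90" --pt "32 0 120" --pt "40 0 150" --yaw '[0, 0, 0, 0, 0]'

```text
time_s: 7.55
tool_pos: [0.5163, 0.2704, 0.2432]
ee_rot: [-89.8, 0.2, 65.6]
wrist_force: [0.1, 0.9, 0.6]
opening: 0.0001
```

apply_moves --fingers '[1, 1, 1, 1, 1]' --pt "8 0 30" --pt "16 0 60" --pt "24 0 90" --pt "32 0 120" --pt "32 0 120" --yaw '[0, 0, 0, 0, 0]'

```text
time_s: 7.97
tool_pos: [0.4165, 0.3517, 0.2449]
ee_rot: [-89.7, 0.1, 65.8]
wrist_force: [0.7, 0.1, 1.0]
opening: 0.0001
```

Run:
```python
from h import *
S=snap('scene','s4.png');T=snap('top','t4.png')
a=np.asarray(S['pixels'])[160:380,200:420];b=np.asarray(T['pixels'])[110:330,220:440]
cv2.imwrite('pics/c4.png',cv2.resize(np.hstack([a,b]),None,fx=1.8,fy=1.8,interpolation=cv2.INTER_CUBIC))
for n,f in(('scene','scene1.png'),('top','top1.png')):
    for t in('lever','flap','shuttlecock','glue_tin','cup','spool_front'):
        print(n,t,[np.round(d['box']).tolist() for d in arm.recognise(n,t)][:3])
s=arm.state();print(s['tool_pos'],s['wrist_force'],s['time_s'])
```

```text
scene lever [[304.0, 174.0, 94.0, 61.0]]
scene flap [[236.0, 194.0, 69.0, 66.0], [423.0, 183.0, 24.0, 23.0]]
scene shuttlecock [[341.0, 163.0, 23.0, 25.0]]
scene glue_tin [[421.0, 181.0, 25.0, 26.0]]
scene cup [[385.0, 244.0, 29.0, 31.0]]
scene spool_front [[292.0, 326.0, 24.0, 22.0], [202.0, 270.0, 23.0, 20.0], [173.0, 302.0, 21.0, 24.0]]
top lever [[272.0, 162.0, 77.0, 33.0]]
top flap [[353.0, 188.0, 42.0, 50.0]]
top shuttlecock [[264.0, 220.0, 20.0, 15.0]]
top glue_tin [[228.0, 156.0, 21.0, 19.0]]
top cup [[296.0, 132.0, 21.0, 24.0], [226.0, 153.0, 22.0, 21.0]]
top spool_front [[441.0, 215.0, 19.0, 8.0], [387.0, 148.0, 11.0, 6.0]]
[0.42041967 0.34890875 0.24350938] [-0.36970318  0.24989558 -0.0330554 ] 8.6667
```

View pics/c4.png

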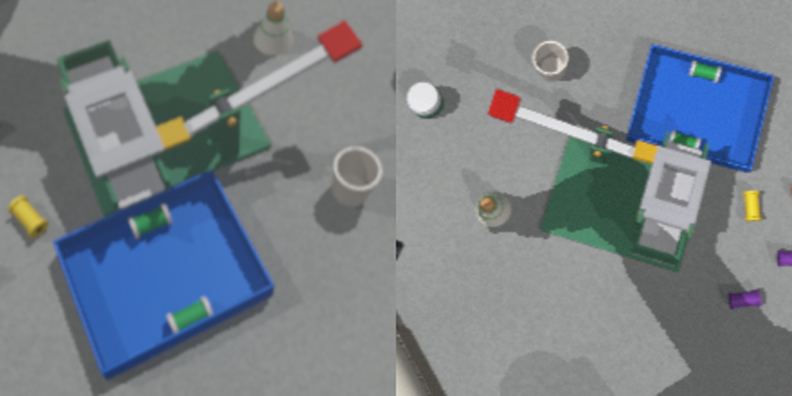

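Lever and flap look as at the start, and the bystanders are unmoved. The far spool moved slightly between pictures, so I'll check that it is at rest.

```bash
cat > chk.py <<'E'
from h import *
def cen(c,roi,lo,hi):
    x0,y0,x1,y1=roi;h=cv2.cvtColor(np.asarray(c['pixels'])[y0:y1,x0:x1].copy(),cv2.COLOR_BGR2HSV)
    v,u=np.nonzero(cv2.inRange(h,lo,hi));return round(u.mean()+x0,2),round(v.mean()+y0,2),len(u)
c=arm.camera('scene')
print('far',cen(c,(290,315,330,355),(50,120,60),(80,255,255)),'near',cen(c,(265,265,305,298),(50,120,60),(80,255,255)))
h=arm.camera('scene');print('pad',cen(h,(370,165,410,205),(172,150,100),(180,255,255)),cen(h,(370,165,410,205),(0,150,100),(8,255,255)),arm.state()['time_s'])
E
python3 chk.py
```

```text
far (np.float64(305.32), np.float64(334.53), 134) near (np.float64(283.1), np.float64(282.17), 125)
pad (np.float64(nan), np.float64(nan), 0) (np.float64(388.47), np.float64(182.45), 256) 8.7667chk.py:4: RuntimeWarning: Mean of empty slice.
  v,u=np.nonzero(cv2.inRange(h,lo,hi));return round(u.mean()+x0,2),round(v.mean()+y0,2),len(u)
  ret = ret.dtype.type(ret / rcount)
```

apply_moves --fingers '[1, 1, 1, 1, 1]' --pt "0 0 0" --pt "0 0 0" --pt "0 0 0" --pt "0 0 0" --pt "0 0 0" --yaw '[0, 0, 0, 0, 0]'

```text
time_s: 9.18
tool_pos: [0.4203, 0.349, 0.2436]
ee_rot: [-89.8, 0.2, 65.6]
wrist_force: [0.2, -0.2, 0.4]
opening: 0.0003
```

apply_moves --fingers '[1, 1, 1, 1, 1]' --pt "0 0 0" --pt "0 0 0" --pt "0 0 0" --pt "0 0 0" --pt "0 0 0" --yaw '[0, 0, 0, 0, 0]'

```text
time_s: 9.6
tool_pos: [0.4203, 0.3491, 0.2436]
ee_rot: [-89.8, 0.2, 65.6]
wrist_force: [0.1, -0.2, -0.2]
opening: 0.0004
```

```bash
python3 chk.py
```

```text
far (np.float64(305.25), np.float64(334.58), 134) near (np.float64(283.15), np.float64(282.13), 126)
pad (np.float64(nan), np.float64(nan), 0) (np.float64(388.43), np.float64(182.45), 257) 9.7chk.py:4: RuntimeWarning: Mean of empty slice.
  v,u=np.nonzero(cv2.inRange(h,lo,hi));return round(u.mean()+x0,2),round(v.mean()+y0,2),len(u)
  ret = ret.dtype.type(ret / rcount)
```

Nothing is moving, and the pad is back at its starting pixel (388.4, 182.4).

```bash
python3 -c "
from rig import arm
print(arm.close_job())"
```

```text
the job is handed in; nothing more can be done
None
```

The job is done and handed in at about 9.7 s. I pressed the red pad down with closed fingertips to about 87 mm, roughly 0.54 rad of press. I held it until both green spools lay in the tray, then let it up at about 50 mm/s and took the hand away.

**Last checks:**
- **Spools:** both are in the tray, and their pixels did not change over about 0.9 s.
- **Lever and flap:** the pad is back at its starting pixel to within 0.1 px. The flap looks closed in both views, but I did not measure its angle or its closing speed.
- **Bystanders and tray:** the tin and cup show within a few pixels of where they began, and the tray and shuttlecock look unmoved.
- **Hand:** it is well clear, with wrist force near zero.

No check failed or disagreed, apart from a harmless warning from one half of the red colour filter, which found no pixels.

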